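Lay the quincho board around the provoleta dish

ROBOT

A 6-joint arm with a two-finger parallel gripper is mounted at the origin on the work surface. World frame = base frame: x ahead of the robot, y to its left, z up, the work surface at z = 0. Lengths are in m, angles in rad, forces in N, time in s.
With the tool pointing down it reaches from about 0.25 to 0.85 m from the base axis. Payload 12.5 kg.
Tool frame: the origin (TCP) lies midway between the tips of the shut fingers; the grasp point (between the pads) lies 19 mm behind it; z points along the fingers, y is the line along which they close (so a half turn about z gives the same grasp; the last joint's range is limited). The gripper opens to 93 mm and grips with 3 to 60 N. Pads are 15 mm wide; open, the fingers measure 128 mm over their backs; the gripper's body (75 mm by 188 mm) begins 65 mm behind the grasp point.
Start: joints at [1.055, 0.351, 1.652, -0, 1.139, -0.085], TCP at [0.23, 0.5, 0.192] pointing down, gripper open.
Joint ranges: [-2.75, 2.75], [-0.79, 2.1], [0.01, 2.65], [-1.57, 4.71], [0.07, 3.14], [-2.87, 2.87]. Speed limits (rad/s): [2.22, 2.22, 2.79, 3.14, 3.14, 3.14].

INTERFACE

Orientations are given as a unit quaternion [x, y, z, w].
In Python, from cell import goto, line_to, move_j, let_go, gripper_close, hold, solve_ik, state, read_camera, camera_params, MotionError, hand_in gives the robot as it stands. Calls block until the motion is done:
- goto(position, orientation): joint-space move of the TCP to a pose.
- line_to(position, velocity=0.15, rot=None): straight line of the TCP; rot=None keeps the orientation; velocity is the mean speed in m/s.
- move_j(angles): joint-space move.
- let_go() and gripper_close(): open the fingers fully, or close them until they stop; the grip force is fixed at half the most.
- hold(seconds).
- solve_ik(position, orientation): joint angles nearest the present ones, or None.
- state(): the state.
- read_camera(name): name is "side" or "top" or "wrist"; returns the picture (384x512x3 uint8, blue, green, red); there is no depth.
- camera_params(name): a dict with "fx", "fy", "cx", "cy" (pixels), "eye" and "attitude" of the camera in the world. Camera axes: x right, y up, looking along -z (the intrinsics and any distortion apply to the point x, -y, -z); pixel columns grow to the right and rows downward; lengths in m; the calibration is good to about 2 mm. A picture is of the moment at which its call begins: read the wrist's pose just before it. camera_params takes no time and is no camera call; for the wrist camera it gives the pose at the moment of the call.
A pose or a line that the arm cannot do raises MotionError and nothing moves.
- hand_in(): hands the job in; it is judged then, once.
The state is a dict: "t": time; "joint_positions": joint angles; "qd": joint speeds; "joint_efforts": joint torques, N m; "tcp_pos": TCP position; "tcp_rot": TCP orientation; "wrist_force": force on the tool from outside, world axes, zero at the start; "torque": the same for the moment, N m; "grip_width": opening from 0.0 (shut) to 1.0 (fully open); "finger_force": force on a finger pad.
Only numpy, scipy, OpenCV 4.12 (cv2) and the standard library are available. Lean on these libraries where they do the work, as an engineer would, in place of code of your own. Each camera call takes 0.05 s, during which the arm holds its last target. There are 200 camera calls.

TASK

Lay the board for the provoleta: stand the green bottle in the middle of the cork mat nearer the cast iron dish and the salt shaker in the middle of the other cork mat, set the terracotta cup on the bare wood exactly midway between the two mats and cover it centrally with its wooden lid, knob up. Lay the tongs lengthwise along the middle of the white oblong rest, either way round. Leave the cast iron dish and the glass tumbler where they are and knock nothing over.

Things in the scene. Friction and masses are not known exactly. Their poses are not given: they have to be found in the camera images.
- bottle: Empty green glass bottle, upright, 221 tall, 0.22 kg: body 60 across up to 115 high, shoulder narrowing to the neck, neck 25 to 26 across from 172 to 212 high, lip 28 across on top. Origin: centre of the underside, z up.
- salt: Round aluminium salt shaker, upright: body 44 across, straight to 58 high, top at 65. Its flip-top lid (a disc 34 across, 3 thick) stands open, upright on the edge of the top at the shaker's own +x side, up to 98 high; it is rigid and stays open. Origin: centre of the underside, z up.
- cup: Open terracotta cup, plain cylinder 62 across, 50 tall, wall 5. Origin: centre of the underside, z up.
- lid: Dark wooden lid of the cup: flat disc 74 across, 7 thick, flat underside, with a round knob 20 across on top from 7 to 28 high. It starts apart from the cup, lying knob up on the table. Origin: centre of the underside, z up.
- tongs: Stainless tongs, locked shut by their clip (rigid), lying flat, about 235 long, 18 high, 0.13 kg; own x along their length, jaws at +x (x = 115), pull ring at -x (x = -130). Across the middle (x = 0, near the centre of mass) the two arms measure 26 to 28 over their outsides, 34 at the jaws. Origin: middle of the length, on the underside.
- mat_a: One of two alike round cork mats, 80 across, 6 thick, fixed on the wooden board (the board's top is 25 above the table, so the mat's top is at 31). Origin: centre of its underside. Its own y axis points to mat_b, whose centre is 230 away. Either mat may be the one nearer the dish.
- mat_b: The other cork mat, the same size, 230 from mat_a; own y axis points away from mat_a. Origin: centre of its underside.
- rest: White ceramic tongs rest, a flat oblong slab 200 long (along its own y), 60 wide (x), 8 thick, fixed near the robot-side edge of the board; its top is at 33 above the table. Origin: centre of its underside.
- dish: Cast iron provoleta dish, round, 120 across, 30 high, 0.9 kg, with one flat handle at its +x, standing on the far part of the board behind one of the mats (about 120 from it, 260 from the other); a pale wooden bowl, 104 across and 34 high, stands behind the other mat. Loose; must stay. Origin: centre of the underside.
- tumbler: Clear glass tumbler, 70 across, 85 tall, standing among the loose things beside the board. Must stay. Origin: centre of the underside. (The board is dark red-brown wood, 340 deep in x by 380, 25 thick, all but parallel to the mats' axes. Equipment stands fixed only beyond 0.55 m to either side and beyond 0.85 m ahead.)
Things that resemble listed ones, but are neither listed nor needed, are in the scene too. Several things have the shape of the bottle; the one meant has the colours described above. Leave any blue look-alike of the lid alone.

How it is judged:
At the end, for the whole second after the job is handed in: Bottle on the mat nearer the dish, salt on the other, within 12 mm; cup on the board within 12 mm of the mats' midpoint; lid on the cup within 10 mm; tongs on the rest within 12 mm across, 15 mm along, 0.15 rad; all level within 0.1 rad and at rest (((horizontal distance between dish and mat_a below 0.19 m and horizontal distance between bottle and mat_a below 0.012 m and height (world z) of bottle between 0.027 and 0.035 m and horizontal distance between salt and mat_b below 0.012 m and height (world z) of salt between 0.027 and 0.035 m) or (not (horizontal distance between dish and mat_a below 0.19 m) and horizontal distance between bottle and mat_b below 0.012 m and height (world z) of bottle between 0.027 and 0.035 m and horizontal distance between salt and mat_a below 0.012 m and height (world z) of salt between 0.027 and 0.035 m)) and y of cup in the frame of mat_a between 0.103 and 0.127 m and x of cup in the frame of mat_a between -0.012 and 0.012 m and height (world z) of cup between 0.022 and 0.029 m and horizontal distance between lid and cup below 0.01 m and height (world z) of lid between 0.072 and 0.079 m and x of tongs in the frame of rest between -0.012 and 0.012 m and y of tongs in the frame of rest between -0.015 and 0.015 m and angle between the x axis of tongs and the y axis of rest, either way round below 0.15 rad and height (world z) of tongs between 0.03 and 0.037 m and angle between each of bottle, salt, cup, lid, tongs's own z axis and vertical below 0.1 rad and linear speed of each of bottle, salt, cup, lid, tongs below 0.02 m/s); the robot touches nothing.
It fails at once if the cast iron dish is shifted by more than 15 mm (distance of dish from where it was at the start of the episode above 0.015 m).
It fails at once if the tumbler is shifted by more than 20 mm (distance of tumbler from where it was at the start of the episode above 0.02 m).
It fails at once if the bottle, salt shaker, cup or tumbler is knocked over (leans more than 0.8 rad) (angle between any of bottle, salt, cup, tumbler's own z axis and vertical above 0.8 rad).
It also fails if it takes over 147 s, if anything falls off the work surface, if the arm or the gripper's body presses on something with over 40 N, if the wrist force passes 120 N, or if a joint passes its speed limit or range.

## Working session

There is one attempt and no reset: what is moved stays moved. The work goes in short steps, each a Python script; the robot and the scene stay as the last script left them, time stands still between calls to the robot, and variables do not carry over. Pictures are saved under pics/ and viewed, at most 17 in all, crops included, and the job is handed in when it is done.

```bash
ls; mkdir -p pics
python3 - <<'E'
from cell import *
import cv2
for n in ("top","side","wrist"):
    p=camera_params(n); print(n,p); cv2.imwrite(f"pics/{n}0.png",read_camera(n))
print(state())
E
```

```text
pics
top {'fx': 462.2776321084089, 'fy': 462.2776321084089, 'cx': 258.42574320621634, 'cy': 186.7694252320245, 'eye': array([0.31434717, 0.1066098 , 1.42245531]), 'attitude': array([-0.06227255,  0.06061867,  0.70465131, -0.70421164])}
side {'fx': 422.23097870754077, 'fy': 422.23097870754077, 'cx': 249.03016647745568, 'cy': 192.65484234804438, 'eye': array([ 0.30545658, -0.88122516,  0.90827829]), 'attitude': array([ 0.4142151 , -0.04804322, -0.13074059,  0.89945795])}
wrist {'fx': 331.1745179015516, 'fy': 331.1745179015516, 'cx': 258.1660883812426, 'cy': 192.36901110184243, 'eye': array([0.15475347, 0.5342526 , 0.38396596]), 'attitude': array([-0.12660328, -0.08088827,  0.53348671,  0.83235847])}
{'t': 0.15, 'joint_positions': array([ 1.05544322e+00,  3.51091596e-01,  1.65222434e+00, -1.53831275e-05,
        1.13911565e+00, -8.46039741e-02]), 'qd': array([-0.00039889, -0.00118488, -0.00234246,  0.00052259,  0.00139792,
        0.00090703]), 'joint_efforts': array([-5.13489249e-04, -4.97454214e+01, -2.85347378e+01,  6.98248367e-02,
        2.46388104e-02, -1.23808936e-04]), 'tcp_pos': array([0.2295036 , 0.49953347, 0.19125659]), 'tcp_rot': array([ 2.13710188e-01,  9.76897016e-01, -4.02801582e-04, -1.17280546e-04]), 'wrist_force': array([ 0.31813935,  0.09598025, -0.635699  ]), 'torque': array([ 0.02976555, -0.03777045,  0.00654919]), 'finger_force': 0.0, 'grip_width': 1.0017600513059535}
```

View pics/top0.png

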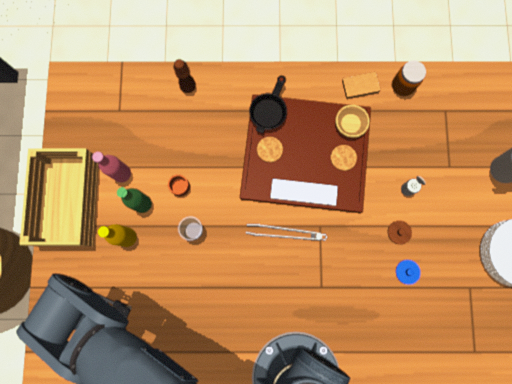

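View pics/side0.png

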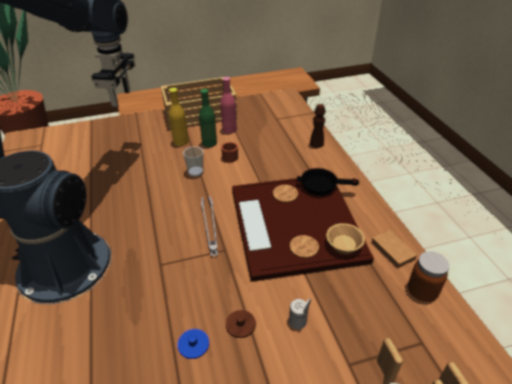

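```bash
cat > h.py <<'E'
import numpy as np, cv2
from scipy.spatial.transform import Rotation as R
from cell import *
def cam(n):
    p=camera_params(n); return p
def ray(p,uv):
    d=np.array([(uv[0]-p['cx'])/p['fx'],-(uv[1]-p['cy'])/p['fy'],-1.])
    d=R.from_quat(p['attitude']).apply(d); return d/np.linalg.norm(d)
def plane(p,uv,z):
    d=ray(p,uv); return p['eye']+d*(z-p['eye'][2])/d[2]
def proj(p,X):
    c=R.from_quat(p['attitude']).inv().apply(np.array(X)-p['eye'])
    return np.array([p['cx']-p['fx']*c[0]/c[2],p['cy']+p['fy']*c[1]/c[2]])
def tri(obs):
    A=np.zeros((3,3));b=np.zeros(3)
    for p,uv in obs:
        d=ray(p,uv);M=np.eye(3)-np.outer(d,d);A+=M;b+=M@p['eye']
    X=np.linalg.solve(A,b)
    e=max(np.linalg.norm(np.cross(ray(p,uv),X-p['eye'])) for p,uv in obs)
    return X,e
def down(yaw):  # tool down, closing line (tool y) at angle yaw from world x
    y=np.array([np.cos(yaw),np.sin(yaw),0]);z=np.array([0,0,-1.]);x=np.cross(y,z)
    return R.from_matrix(np.c_[x,y,z]).as_quat()
def shot(n,name):
    p=camera_params(n);im=read_camera(n);cv2.imwrite(f'pics/{name}.png',im)
    np.savez(f'pics/{name}.npz',**p); return p,im
E
python3 - <<'E'
from h import *
for n in("top","side","wrist"):
    p=cam(n); print(n,proj(p,[0,0,0]),R.from_quat(p['attitude']).apply([0,0,-1]),R.from_quat(p['attitude']).apply([0,1,0]))
s=state();r=R.from_quat(s['tcp_rot']);p=cam('wrist')
print('cam in tool',r.inv().apply(p['eye']-s['tcp_pos']),r.as_matrix())
p=cam('top')
for k,uv,z in [('green base',(138,203),0),('green top',(123,192),.221),('pinktop',(99,157),.221),('yelltop',(104,232),.221),('cup',(179,186),.05),('tumbler',(190,229),.085),('tongsL',(247,228),.015),('tongsR',(326,238),.015),('restc',(304,192),.033),('mat1',(270,150),.031),('mat2',(344,157),.031),('dish',(268,112),.055),('bowl',(352,122),.06),('salt',(408,187),.065),('saltlid',(420,182),.09),('lid',(400,232),.007),('blue',(408,272),.007)]:
    print(k,plane(p,uv,z).round(3))
E
```

```text
top [296.24149149 377.61046422] [ 0.17313761  0.00227606 -0.98489501] [ 9.84897555e-01 -8.22674661e-04  1.73136157e-01]
side [ 64.13684105 264.01641916] [ 0.19473517  0.73257573 -0.65223539] [0.19539086 0.62266549 0.75770053]
wrist [-207.22863183  162.48850605] [ 0.26981442 -0.12431748 -0.95485357] [-0.8675993   0.3987692  -0.29707673]
cam in tool [ 0.08242826  0.00019695 -0.19277721] [[-9.08655884e-01  4.17545595e-01 -4.01307635e-04]
 [ 4.17545784e-01  9.08655587e-01 -7.36863232e-04]
 [ 5.69764279e-05 -8.37119422e-04 -9.99999648e-01]]
green base [0.514 0.484 0.   ]
green top [0.512 0.466 0.221]
pinktop [0.607 0.535 0.221]
yelltop [0.407 0.51  0.221]
cup [0.558 0.349 0.05 ]
tumbler [0.426 0.308 0.085]
tongsL [0.434 0.145 0.015]
tongsR [ 0.404 -0.095  0.015]
restc [ 0.542 -0.029  0.033]
mat1 [0.675 0.074 0.031]
mat2 [ 0.652 -0.155  0.031]
dish [0.789 0.08  0.055]
bowl [ 0.755 -0.177  0.06 ]
salt [ 0.552 -0.336  0.065]
saltlid [ 0.562 -0.364  0.09 ]
lid [ 0.423 -0.322  0.007]
blue [ 0.302 -0.34   0.007]
```

View pics/wrist0.png

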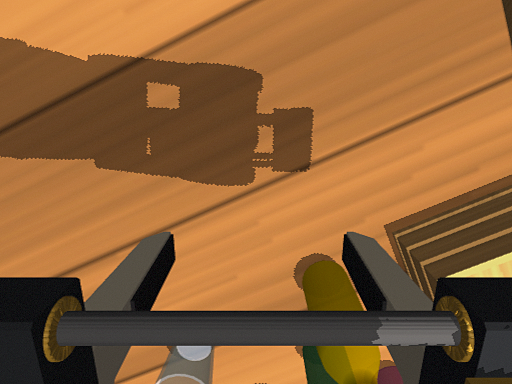

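Run:
```python
from h import *
for n,p,y in [('A',[.56,.38,.40],90),('B',[.70,-.03,.33],90),('D',[.50,.02,.28],90),('C',[.58,-.33,.28],90)]:
    q=down(np.radians(y)); print(n,solve_ik(p,q))
    try: goto(p,q); hold(.2); shot('wrist',n)
    except MotionError as e: print(n,e)
    print(state()['t'])
pics=[cv2.imread(f'pics/{n}.png')[:260] for n in 'ABDC']
g=np.vstack([np.hstack(pics[:2]),np.hstack(pics[2:])]);cv2.imwrite('pics/grid.png',cv2.resize(g,(800,406)))
shot('top','top1')
```

```text
A [ 5.27434920e-01  5.05331614e-01  9.28487073e-01 -4.44089210e-16
  1.70777397e+00 -1.04336141e+00]
1.9083
B [-1.09247400e-01  5.64894946e-01  9.94574147e-01 -4.44089210e-16
  1.58212356e+00 -1.68004373e+00]
3.775
D [-5.30812628e-02  1.78039496e-01  1.65726400e+00 -4.44089210e-16
  1.30628916e+00 -1.62387759e+00]
4.8833
C [-5.87026860e-01  5.08959092e-01  1.19783064e+00 -4.44089210e-16
  1.43480292e+00 -2.15782319e+00]
6.4833
```

View pics/grid.png

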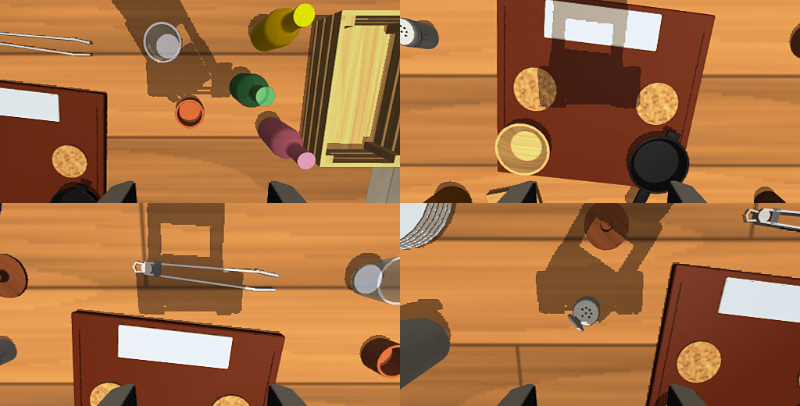

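Run:
```python
from h import *
def crop(n,x,y,w,h,s):
    im=cv2.imread(f'pics/{n}.png')[y:y+h,x:x+w]; return cv2.resize(im,(w*s,h*s),interpolation=cv2.INTER_NEAREST)
# A: cup/bottle ; C: salt/lid ; D: tongs
a=crop('A',210,70,160,100,2); c1=crop('C',190,0,120,100,2); c2=crop('C',190,90,120,100,2)
d=crop('D',160,60,200,60,4)
row=np.zeros((200,800,3),np.uint8); row[:,:320]=a; row[:,320:560]=c1; row[:,560:800]=c2
cv2.imwrite('pics/crops.png',np.vstack([row,d]))
```

```text
(no output)
```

View pics/crops.png

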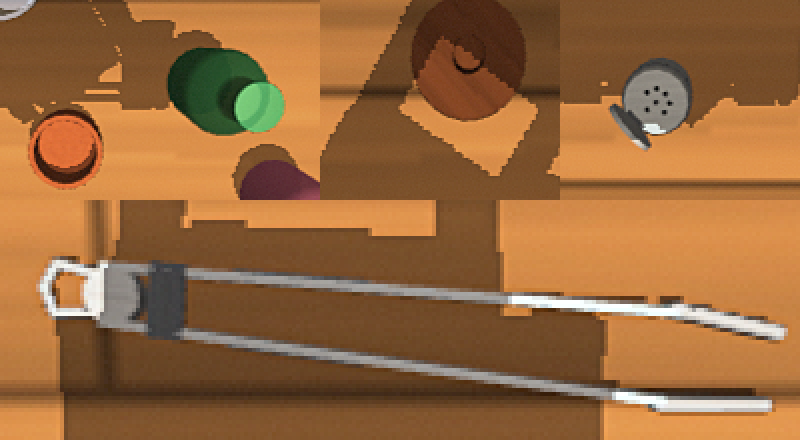

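```bash
cat > det.py <<'E'
from h import *
def load(n): return dict(np.load(f'pics/{n}.npz')),cv2.imread(f'pics/{n}.png')
def blob(im,win,lo,hi,kind='ell'):
    """win x,y,w,h ; HSV range; biggest contour's hull -> centre"""
    x,y,w,h=win; s=cv2.cvtColor(im[y:y+h,x:x+w],cv2.COLOR_BGR2HSV)
    m=cv2.inRange(s,lo,hi); m=cv2.morphologyEx(m,cv2.MORPH_CLOSE,np.ones((3,3)))
    cs,_=cv2.findContours(m,cv2.RETR_EXTERNAL,cv2.CHAIN_APPROX_NONE)
    c=cv2.convexHull(max(cs,key=cv2.contourArea))
    (u,v),(a,b),t=cv2.fitEllipse(c) if kind=='ell' else cv2.minAreaRect(c)
    return np.array([u+x,v+y]),(round(a,1),round(b,1),round(t,1)),c.reshape(-1,2)+[x,y]
E
python3 - <<'E'
from det import *
def hsv(n,pts):
    im=cv2.cvtColor(load(n)[1],cv2.COLOR_BGR2HSV); print(n,[(k,im[v,u].tolist()) for k,u,v in pts])
hsv('A',[('cupin',243,145),('rim',226,140),('table',270,150),('tsh',225,100),('lip',340,123),('gbody',318,110),('gdark',300,110)])
hsv('B',[('mat',675,115) if 0 else ('mat',150,110),('matsh',185,115),('board',230,150),('boardsh',230,110),('rest',190,20),('restsh',240,30)])
hsv('C',[('lidsh',250,20),('lidlit',270,50),('tbl',240,60),('tblsh',230,65),('salt',240,140),('saltflip',222,150),('tb2',200,180)])
hsv('D',[('arm',240,130),('armsh',225,92),('tbsh',230,100)])
hsv('top0',[('mat1',270,150),('mat2',344,157),('rest',304,192),('lid',400,232),('lid2',406,236),('cup',179,186),('cuprim',187,186),('tbl',160,200),('salt',408,187),('green',130,198),('gtop',123,192),('tong',290,231)])
hsv('side0',[('mat1',285,193),('mat2',304,246),('rest',255,224),('lid',240,325),('cup',230,150),('salt',298,315),('gtop',206,94),('tbl',150,200)])
E
```

```text
A [('cupin', [10, 191, 224]), ('rim', [10, 193, 234]), ('table', [15, 169, 226]), ('tsh', [14, 166, 126]), ('lip', [66, 131, 173]), ('gbody', [61, 123, 81]), ('gdark', [58, 113, 43])]
B [('mat', [17, 151, 238]), ('matsh', [15, 157, 159]), ('board', [7, 203, 118]), ('boardsh', [8, 191, 68]), ('rest', [104, 13, 247]), ('restsh', [107, 14, 249])]
C [('lidsh', [11, 182, 129]), ('lidlit', [10, 182, 129]), ('tbl', [14, 169, 222]), ('tblsh', [14, 168, 120]), ('salt', [17, 25, 143]), ('saltflip', [23, 16, 62]), ('tb2', [14, 166, 152])]
D [('arm', [14, 168, 137]), ('armsh', [15, 168, 111]), ('tbsh', [12, 154, 106])]Traceback (most recent call last):
  File "<stdin>", line 8, in <module>
  File "<stdin>", line 3, in hsv
  File "det.py", line 2, in load
    def load(n): return dict(np.load(f'pics/{n}.npz')),cv2.imread(f'pics/{n}.png')
                             ~~~~~~~^^^^^^^^^^^^^^^^^
    fid = stack.enter_context(open(os.fspath(file), "rb"))
                              ~~~~^^^^^^^^^^^^^^^^^^^^^^^
FileNotFoundError: [Errno 2] No such file or directory: 'pics/top0.npz'
```

```bash
cat > run1.py <<'E'
from det import *
for n in('top','side'): np.savez(f'pics/{n}0.npz',**camera_params(n))
CORK=((12,60,130),(25,175,255)); WHITE=((0,0,150),(180,60,255))
def many(name,items,kind='ell'):
    obs=[]
    for n,win,lo,hi in items:
        p,im=load(n); 
        try: c,s,_=blob(im,win,lo,hi,kind)
        except Exception as e: print(name,n,'fail',e); continue
        obs.append((p,c)); print('  ',name,n,c.round(1),s)
    X,e=tri(obs); print(name,X.round(4),'err',round(e,4)); return X
m1=many('mat1',[('B',(290,95,80,75),*CORK),('A',(60,180,60,52),*CORK),('top0',(252,132,36,34),*CORK),('side0',(268,180,34,28),*CORK)])
m2=many('mat2',[('B',(135,80,75,70),*CORK),('C',(345,165,75,75),*CORK),('top0',(327,141,34,33),*CORK),('side0',(285,232,38,28),*CORK)])
rs=many('rest',[('D',(140,145,170,80),*WHITE),('top0',(262,172,85,40),*WHITE),('side0',(232,195,45,60),*WHITE)],'rect')
cup=many('cup',[('A',(215,115,60,55),(3,150,60),(12,255,255)),('top0',(165,172,30,28),(0,120,30),(12,255,255))])
lid=many('lid',[('C',(230,0,70,65),(0,150,30),(12,255,255)),('top0',(385,218,30,30),(0,150,20),(12,255,255)),('side0',(222,306,38,34),(0,150,20),(12,255,255))])
lip=many('lip',[('A',(315,100,45,45),(55,100,140),(80,255,255)),('top0',(115,185,16,14),(55,60,100),(85,255,255)),('side0',(196,86,18,14),(50,40,20),(90,255,255))])
salt=many('salt',[('C',(215,115,40,50),(0,0,100),(180,80,200)),('top0',(398,175,18,22),(0,0,80),(180,90,255))])
p,im=load('D');_,s,h=blob(im,(165,60,200,60),(0,0,60),(180,110,255),'rect');print('tongs',s,h[[h[:,0].argmin(),h[:,0].argmax()]])
print('mats',m1-m2,np.linalg.norm((m1-m2)[:2]),'mid',(m1+m2)/2)
E
python3 run1.py
```

```text
mat1 B [328.8 132.3] (52.1, 55.9, 44.7)
   mat1 A [ 88.5 206.4] (39.3, 46.5, 119.9)
   mat1 top0 [269.3 149. ] (25.7, 26.5, 97.2)
   mat1 side0 [285.  192.6] (16.4, 24.7, 92.4)
mat1 [0.6787 0.075  0.0278] err 0.0013
   mat2 B [172.2 113.8] (53.0, 57.2, 143.8)
   mat2 C [382.2 203.3] (51.0, 58.0, 61.5)
   mat2 top0 [343.3 157.2] (25.5, 26.8, 110.2)
   mat2 side0 [303.8 245.6] (21.3, 28.8, 99.0)
mat2 [ 0.6522 -0.1536  0.0277] err 0.0012
   rest D [222.  183.9] (146.9, 41.4, 6.3)
   rest top0 [303.8 191.5] (66.6, 20.3, 6.5)
   rest side0 [254.5 224.4] (50.0, 21.3, 77.5)
rest [ 0.5457 -0.0302  0.0234] err 0.001
   cup A [242.5 144.2] (37.0, 40.0, 10.7)
   cup top0 [178.4 185. ] (20.7, 23.3, 133.9)
cup [0.5649 0.3541 0.0335] err 0.0007
   lid C [263.7  27.7] (57.4, 63.6, 179.8)
   lid top0 [399.4 232.1] (23.3, 24.5, 103.5)
   lid side0 [236.7 325.3] (40.1, 48.5, 145.2)
lid [ 0.4192 -0.3225 -0.0042] err 0.0057
   lip A [339.1 123. ] (23.2, 25.1, 38.5)
   lip top0 [122.5 193. ] (9.1, 10.8, 142.1)
   lip side0 [204.6  94.1] (8.0, 11.4, 169.4)
lip [0.5134 0.4741 0.2012] err 0.0012
   salt C [237.8 140.2] (31.4, 32.7, 120.1)
   salt top0 [412.4 186. ] (14.5, 16.4, 129.1)
salt [ 0.5595 -0.3553  0.0459] err 0.0012
tongs (187.4, 27.4, 4.4) [[169  82]
 [356  92]]
mats [2.65107826e-02 2.28558082e-01 1.06428886e-04] 0.23009045715553472 mid [ 0.6654855  -0.03931025  0.02773229]
```

```bash
cat > run2.py <<'E'
from det import *
def P(n,uv,z): return plane(load(n)[0],uv,z).round(4)[:2]
def T(*o): X,e=tri([(load(n)[0],uv) for n,uv in o]); return X.round(4),round(e,4)
print('lid tri',T(('C',(263.7,27.7)),('top0',(399.4,232.1))),P('C',(263.7,27.7),.006),P('top0',(399.4,232.1),.006))
print('lip tri',T(('A',(339.1,123)),('top0',(122.5,193))),P('A',(339.1,123),.221),P('top0',(122.5,193),.221))
print('rest tri',T(('D',(222,183.9)),('top0',(303.8,191.5))),P('D',(222,183.9),.033),P('top0',(303.8,191.5),.033))
print('cup',P('A',(242.5,144.2),.05),P('top0',(178.4,185)  ,.05))
print('salt',P('C',(237.8,140.2),.065))
p,im=load('D');_,_,h=blob(im,(140,145,170,80),(0,0,150),(180,60,255),'rect')
w=np.array([plane(p,q,.033)[:2]*1000 for q in h],np.float32);(c,s,a)=cv2.minAreaRect(w);print('rest world',c,s,a)
# cup outer rim: brighter-than-interior outline; fit circle in world at z=.05
p,im=load('A');_,_,h=blob(im,(215,115,60,55),(3,150,60),(12,255,255));w=np.array([plane(p,q,.05)[:2]*1000 for q in h],np.float32);print('cup circ',cv2.minEnclosingCircle(w),cv2.fitEllipse(w))
p,im=load('C');_,_,h=blob(im,(230,0,70,65),(0,150,30),(12,255,255));w=np.array([plane(p,q,.007)[:2]*1000 for q in h],np.float32);print('lid circ',cv2.minEnclosingCircle(w),cv2.fitEllipse(w))
# tongs
p,im=load('D'); s=cv2.cvtColor(im,cv2.COLOR_BGR2HSV); m=cv2.inRange(s,(0,0,60),(180,110,255)); 
for u in range(170,357,14):
    v=np.flatnonzero(m[60:125,u])+60
    if len(v): a,b=plane(p,(u,v.min()),.012),plane(p,(u,v.max()),.012); print(u,v.min(),v.max(),((a+b)/2).round(4)[:2],round(np.linalg.norm(a-b),4))
print(plane(p,(169,82),.012),plane(p,(356,92),.012))
E
python3 run2.py
```

```text
lid tri (array([ 0.4225, -0.322 ,  0.0028]), np.float64(0.0002)) [ 0.4229 -0.3221] [ 0.4223 -0.3209]
lip tri (array([0.5165, 0.4805, 0.1769]), np.float64(0.0002)) [0.5124 0.4698] [0.5092 0.4675]
rest tri (array([ 0.5443, -0.0296,  0.0295]), np.float64(0.0009)) [ 0.5432 -0.0301] [ 0.5439 -0.0284]
cup [0.563  0.3548] [0.5612 0.3513]
salt [ 0.5579 -0.3541]
rest world (543.9880981445312, -28.764251708984375) (198.83367919921875, 59.30219650268555) 83.40787506103516
cup circ ((563.283203125, 354.7734069824219), 33.02033615112305) ((563.578369140625, 354.8275146484375), (60.60027313232422, 66.01466369628906), 74.85725402832031)
lid circ ((423.87835693359375, -321.3721008300781), 37.538265228271484) ((423.94842529296875, -322.0620422363281), (73.16729736328125, 73.68058013916016), 116.15910339355469)
170 79 84 [ 0.4088 -0.0965] 0.0063
184 75 91 [ 0.4107 -0.0781] 0.0201
198 75 94 [ 0.4126 -0.0598] 0.0239
212 77 95 [ 0.4145 -0.0413] 0.0227
226 78 97 [ 0.4164 -0.0228] 0.024
240 79 99 [ 0.4183 -0.0043] 0.0254
254 81 101 [0.4209 0.0143] 0.0254
268 82 103 [0.4228 0.0329] 0.0268
282 83 105 [0.4248 0.0516] 0.0281
296 83 107 [0.4261 0.0704] 0.0308
310 85 109 [0.4286 0.0892] 0.0309
324 86 112 [0.4313 0.108 ] 0.0336
338 87 112 [0.4319 0.1268] 0.0324
352 91 112 [0.4344 0.1458] 0.0273
[ 0.40937698 -0.09785681  0.012     ] [0.42211431 0.15010879 0.012     ]
```

```bash
cat >> h.py <<'E'
def yawbest(pos,yaw):
    """of yaw and yaw+pi take the reachable one needing least joint travel"""
    q0=np.array(state()['joint_positions']);best=None
    for y in(yaw,yaw+np.pi):
        s=solve_ik(pos,down(y))
        if s is not None and abs(s[5])<2.8:
            d=np.abs(np.array(s)-q0).max()
            if best is None or d<best[0]: best=(d,y)
    return best[1]
def over(xy,z,yaw): goto([xy[0],xy[1],z],down(yaw))
def to(xy,z,v=.15): line_to([xy[0],xy[1],z],velocity=v)
def rep(t=''):
    s=state();print(t,'t',round(s['t'],1),'tcp',s['tcp_pos'].round(4),'w mm',round(s['grip_width']*93,1),'ff',round(float(np.max(s['finger_force'])),1),'F',s['wrist_force'].round(1))
E
python3 - <<'E'
from h import *
a=np.radians(83.7);y=yawbest([.4228,.0335,.1],a-np.pi/2)
t=(.4228,.0335); r=(.5438,-.029)
over(t,.12,y); to(t,.03,.2); to(t,.0045,.06); rep('at'); gripper_close(); rep('closed')
to(t,.10,.2); rep('up')
shot('side','tl')
y2=y+np.radians(83.4-83.7)
over(r,.10,y2); to(r,.055,.15); to(r,.0385,.04); rep('down'); hold(.2); let_go(); hold(.2); to(r,.12,.2); rep()
over((.50,-.03),.28,np.radians(90));hold(.2);shot('wrist','E');shot('top','top2')
E
```

```text
at t 9.6 tcp [0.4227 0.0335 0.0043] w mm 92.9 ff 0.0 F [ 0.7 -0.3  0.7]
closed t 11.1 tcp [0.4228 0.0335 0.0045] w mm 0.5 ff 0.0 F [-0.1 -0.5 -0.3]
up t 11.7 tcp [0.4224 0.0335 0.0994] w mm 0.3 ff 0.0 F [-0.3  1.  -0.5]
down t 13.4 tcp [ 0.5438 -0.029   0.0384] w mm 0.8 ff 0.0 F [ 0.5 -0.1  0.3]
 t 15.8 tcp [ 0.5434 -0.0289  0.1193] w mm 92.9 ff 0.0 F [ 0.3 -0.2 -0.7]
```

View pics/E.png

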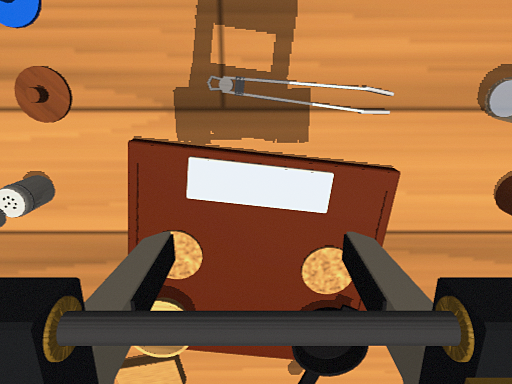

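View pics/tl.png

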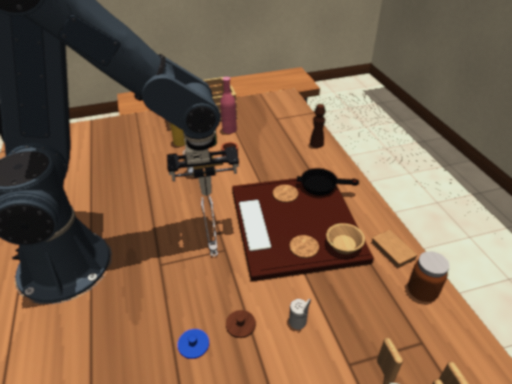

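```bash
cat > tong.py <<'E'
from det import *
def tongs(n,win,z=.012,box=True):
    p,im=load(n); x,y,w,h=win
    s=cv2.cvtColor(im,cv2.COLOR_BGR2HSV)[y:y+h,x:x+w]; m=cv2.inRange(s,(0,0,60),(180,110,255))
    L=[]
    for u in range(w):
        v=np.flatnonzero(m[:,u])
        if len(v): L.append((u+x,(v.min()+v.max())/2+y,v.min()+y,v.max()+y))
    L=np.array(L); W=np.array([plane(p,q[:2],z)[:2] for q in L])
    k=slice(len(L)//5,-len(L)//5); d=np.polyfit(W[k,1],W[k,0],1); a=np.arctan2(1,d[0])
    ends=W[:,1].min(),W[:,1].max(); dy=np.sin(a)
    y0=((ends[0]+.130*dy)+(ends[1]-.115*dy))/2
    print(n,'origin',(round(np.polyval(d,y0),4),round(y0,4)),'deg',round(np.degrees(a),2),'len',round((ends[1]-ends[0])/dy,4),'endpx',L[0],L[-1])
    return np.polyval(d,y0),y0,a
if __name__=='__main__':
    tongs('D',(165,60,200,60)); tongs('E',(205,68,195,50))
E
python3 tong.py
python3 - <<'E'
from h import *
t=(.4228,.0335);y=yawbest([.4228,.0335,.1],np.radians(-6.3))
over(t,.12,y); to(t,.03,.2); to(t,.0045,.06); s=state();print(R.from_quat(s['tcp_rot']).as_matrix().round(2)); shot('wrist','g'); p=cam('wrist');print(proj(p,s['tcp_pos']))
shot('side','gs')
E
```

```text
D origin (np.float64(0.4223), np.float64(0.0336)) deg 83.95 len 0.2494 endpx [169.   81.5  81.   82. ] [356.   92.5  92.   93. ]
E origin (np.float64(0.4222), np.float64(0.033)) deg 83.98 len 0.2499 endpx [206.  82.  82.  82.] [393.   93.5  92.   95. ]
[[ 0.11  0.99 -0.  ]
 [ 0.99 -0.11  0.  ]
 [-0.   -0.   -1.  ]]
[256.83179162 227.43808267]
```

View pics/g.png

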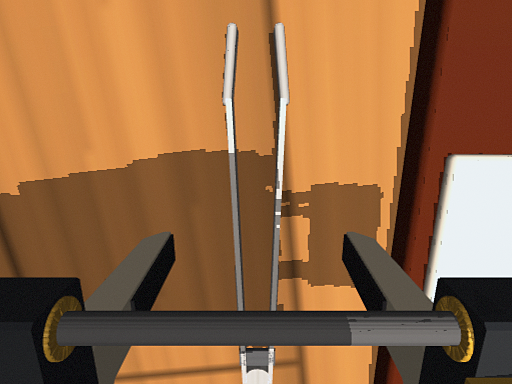

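Run:
```python
from h import *
to((.4228,.0335),.002,.05);rep();gripper_close();rep();shot('wrist','g2');hold(.3);rep()
```

```text
t 20.7 tcp [0.4228 0.0335 0.002 ] w mm 93.1 ff 0.0 F [-0.   0.1 -1.2]
 t 22.2 tcp [0.4228 0.0335 0.002 ] w mm 0.4 ff 0.0 F [-0.4  1.1 -0.8]
 t 22.5 tcp [0.4228 0.0335 0.002 ] w mm 0.1 ff 0.0 F [-0.2 -1.4  0.3]
```

View pics/g2.png

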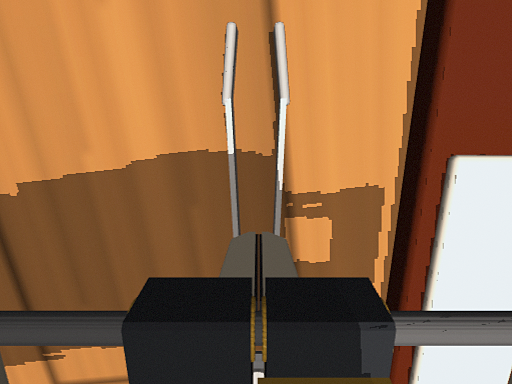

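Run:
```python
from h import *
to((.4228,.0335),.06,.2);over((.33,.0335),.02,np.radians(173.7)) if 0 else to((.34,.0335),.06,.2)
to((.34,.0335),.004,.1)
z=.004;f0=state()['wrist_force'][2]
while z>-.03:
    z-=.002
    try: to((.34,.0335),z,.03)
    except MotionError as e: print(e);break
    f=np.mean([state()['wrist_force'][2] for _ in range(3)])
    if abs(f)>5: break
rep('touch z=%.3f'%z); shot('wrist','tch')
to((.34,.0335),.06,.2)
```

```text
touch z=-0.028 t 28.2 tcp [ 0.3401  0.0335 -0.0269] w mm 0.3 ff 21.9 F [-7.1  0.4 43.6]
```

```bash
cat >> h.py <<'E'
ZO=-.0265   # touch-down test: the real finger tips are 26.5 mm short of the reported TCP
def over(xy,z,yaw): goto([xy[0],xy[1],z+ZO],down(yaw))
def to(xy,z,v=.15): line_to([xy[0],xy[1],z+ZO],velocity=v)
E
cat > w1.py <<'E'
from h import *
let_go()
t=(.4223,.0333); a=np.radians(83.96); r=(.5438,-.029); y=yawbest([*t,.1],a-np.pi/2)
over(t,.10,y); to(t,.03,.2); to(t,.0045,.06); gripper_close(); rep('closed')
if state()['grip_width']*93<15: raise SystemExit
to(t,.10,.2); rep('up')
y2=y+np.radians(83.4-83.96)
over(r,.10,y2); to(r,.055,.2); to(r,.0385,.05); rep('down'); hold(.1); let_go(); hold(.1); to(r,.12,.25); rep()
over((.50,-.03),.30,np.radians(90));hold(.2);shot('wrist','E2');shot('top','top2')
E
python3 w1.py
```

```text
closed t 32.9 tcp [ 0.4223  0.0333 -0.022 ] w mm 27.0 ff 30.0 F [ 0.1 -0.1  0.7]
up t 33.5 tcp [0.4219 0.0333 0.0729] w mm 26.7 ff 30.0 F [ 0.2  0.3 -1.5]
down t 35.0 tcp [ 0.5438 -0.029   0.012 ] w mm 26.6 ff 30.0 F [ 0.2  0.1 -0.5]
 t 36.8 tcp [ 0.544  -0.029   0.0941] w mm 92.9 ff 0.0 F [-0.4 -0.1  0.6]
```

Run:
```python
from det import *
q=down(np.pi/2)
goto([.60,.34,.30],q);hold(.2);shot('wrist','A2')
goto([.56,.46,.34],q);hold(.2);shot('wrist','A3')
rep()
g=np.hstack([load('A2')[1][:240],load('A3')[1][:240]]);g=cv2.resize(g,(800,188));e=load('E2')[1][60:240,90:430]
e=cv2.resize(e,(756,400));o=np.zeros((588,800,3),np.uint8);o[:188]=g;o[188:,:756]=e;cv2.imwrite('pics/m1.png',o)
```

```text
t 41.1 tcp [0.5606 0.4589 0.3398] w mm 92.8 ff 0.0 F [-0.8  0.6  0. ]
```

View pics/m1.png

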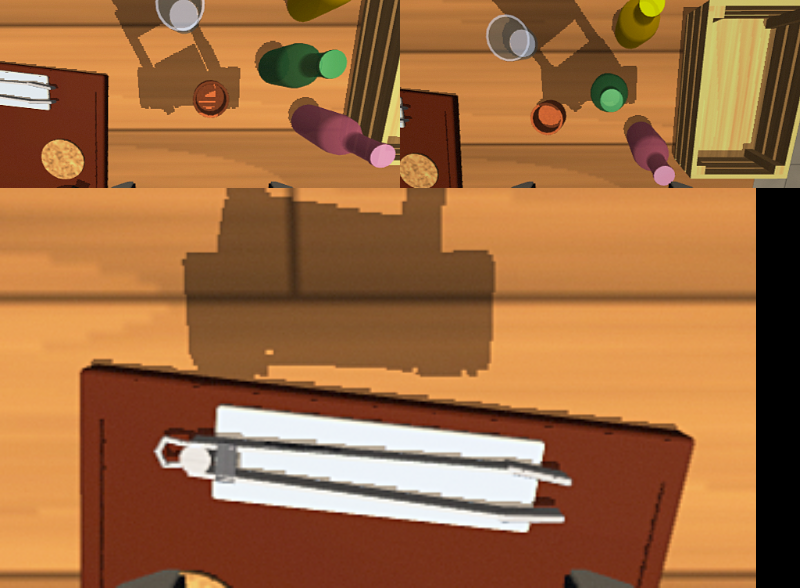

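Run:
```python
from det import *
G=((55,90,130),(80,255,255))
def ell_at(n,win,lo,hi,z):
    p,im=load(n);c,s,h=blob(im,win,lo,hi); w=np.array([plane(p,q,z)[:2]*1000 for q in h],np.float32)
    cc,r=cv2.minEnclosingCircle(w); print(n,c.round(1),s,'fit@z',np.round(cv2.fitEllipse(w)[0],1),np.round(cc,1),round(r,1)); return p,c
a=ell_at('A2',(400,55,50,50),*G,.221); b=ell_at('A3',(250,105,42,40),*G,.221); c=ell_at('A',(315,100,45,45),*G,.221)
print('lip',tri([a,b]),tri([a,b,c]))
C=((2,130,40),(12,255,255))
a=ell_at('A2',(243,100,50,50),*C,.05); b=ell_at('A3',(165,125,52,48),*C,.05)
print('cup',tri([a,b]))
```

```text
A2 [425.7  81.4] (32.5, 38.1, 37.6) fit@z [512.5 469.7] [512.5 469.6] 13.5
A3 [270.5 127.9] (28.4, 29.0, 23.6) fit@z [512.6 470.3] [512.6 470.3] 13.4
A [339.1 122.9] (23.2, 25.3, 38.7) fit@z [512.5 469.8] [512.5 469.8] 13.4
lip (array([0.51241736, 0.4702698 , 0.21987717]), np.float64(0.00013775298393994628)) (array([0.51243893, 0.47019149, 0.21989204]), np.float64(0.0001595358648997812))
A2 [269.6 126.2] (46.6, 48.5, 179.6) fit@z [565.2 354.2] [565.1 353.9] 32.2
A3 [189.1 149.5] (42.7, 46.8, 40.2) fit@z [563.  357.3] [564. 359.] 35.3
cup (array([0.56542348, 0.35453726, 0.0355769 ]), np.float64(0.0006482826126450546))
```

```bash
cat > w2.py <<'E'
from h import *
c=(.5646,.354); m=(.6655,-.0393)
y=np.radians(204)
for yy in(204,204-360):
    s=solve_ik([*c,.0],down(np.radians(yy)));print(yy,s)
over(c,.14,y); to(c,.06,.2); to(c,.03,.08); gripper_close(); rep('closed')
if state()['grip_width']*93<50: raise SystemExit
to(c,.14,.2); rep('up')
y=yawbest([*m,.1],np.radians(-6.6))
over(m,.14,y); to(m,.075,.2); to(m,.056,.05); rep('down'); hold(.1); let_go(); hold(.1); to(m,.16,.25)
over((.70,-.03),.33,np.radians(90));hold(.2);shot('wrist','F'); rep()
E
python3 w2.py
```

```text
204 None
-156 NoneTraceback (most recent call last):
  File "w2.py", line 6, in <module>
    over(c,.14,y); to(c,.06,.2); to(c,.03,.08); gripper_close(); rep('closed')
    ~~~~^^^^^^^^^
  File "h.py", line 41, in over
    def over(xy,z,yaw): goto([xy[0],xy[1],z+ZO],down(yaw))
                        ~~~~^^^^^^^^^^^^^^^^^^^^^^^^^^^^^^
cell.MotionError: the arm cannot take that pose within its joint ranges
```

```bash
sed -i 's/y=np.radians(204)$/y=np.radians(190)/; /^for yy/,+1d' w2.py; python3 w2.py
```

```text
closed t 44.5 tcp [0.5647 0.354  0.0037] w mm 60.8 ff 30.0 F [ 0.5 -0.6  0.7]
up t 45.2 tcp [0.5639 0.3537 0.1122] w mm 61.0 ff 30.0 F [-0.2  0.6 -1.7]
down t 48.6 tcp [ 0.6655 -0.0393  0.0294] w mm 60.7 ff 30.1 F [ 0.9 -0.3 -1.7]
 t 51.8 tcp [ 0.6999 -0.03    0.3032] w mm 93.2 ff 0.0 F [-0.1 -0.   0.3]
```

View pics/F.png

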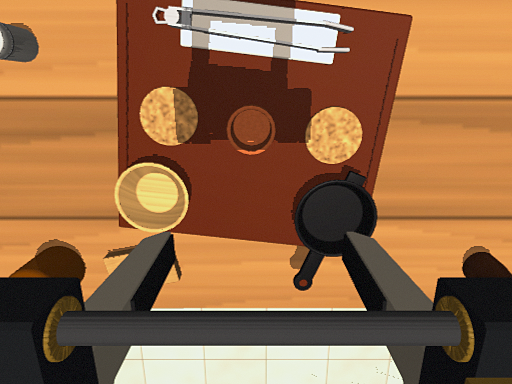

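```bash
cat > w3.py <<'E'
from det import *
print('cup',plane(load('F')[0],(251,129.5),.075))
l=(.4235,-.3218); m=(.6655,-.0393)
y=yawbest([*l,.1],np.radians(-6.6))
over(l,.12,y); to(l,.04,.2); to(l,.0105,.06); gripper_close(); rep('closed')
w=state()['grip_width']*93
if not 15<w<25: raise SystemExit
to(l,.14,.2); rep('up')
over(m,.16,y); to(m,.105,.2); to(m,.0868,.05); rep('down'); hold(.1); let_go(); hold(.1); to(m,.17,.25)
over((.58,-.33),.28,np.radians(90));hold(.2);shot('wrist','H');shot('side','sH');rep()
E
python3 w3.py
```

```text
cup [ 0.66563706 -0.03894146  0.075     ]
closed t 55.8 tcp [ 0.4235 -0.3218 -0.016 ] w mm 19.4 ff 30.0 F [-0.7 -0.4 -0.6]
up t 56.6 tcp [ 0.423  -0.3214  0.1125] w mm 19.5 ff 30.0 F [ 0.8 -0.1 -0. ]
down t 58.9 tcp [ 0.6655 -0.0392  0.0602] w mm 19.4 ff 30.0 F [ 1.2  0.4 -0.4]
 t 63.0 tcp [ 0.5801 -0.3298  0.2534] w mm 92.8 ff 0.0 F [-1.   0.6  0.2]
```

View pics/H.png

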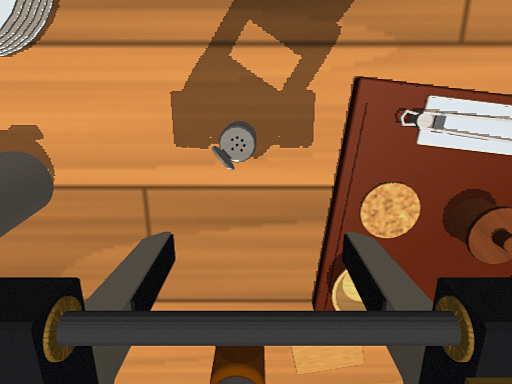

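```bash
cat > w4.py <<'E'
from det import *
over((.60,-.40),.20,np.radians(90));hold(.2);shot('wrist','S2')
obs=[]
p0,_=load('S2')
u,v=proj(p0,[.558,-.354,.065]).astype(int);print(u,v)
for n,(x,y) in(('H',(238,141)),('S2',(u,v))):
    k=22 if n=='H' else 40
    p,im=load(n);c,s,h=blob(im,(x-k,y-k,2*k,2*k),(0,0,100),(180,80,185));obs.append((p,c))
    print(n,c,s,plane(p,c,.065))
print(tri(obs)); x,y=u-60,max(v-60,0)
cv2.imwrite('pics/S2c.png',cv2.resize(np.hstack([load('H')[1][80:200,180:300],load('S2')[1][y:y+120,x:x+120]]),(720,360)))
E
python3 w4.py
```

```text
308 134
H [236.74264908 144.21007919] (33.3, 35.2, 153.0) [ 0.55819555 -0.35431482  0.065     ]
S2 [305.96456146 137.96821213] (43.4, 52.8, 23.2) [ 0.56106797 -0.35592115  0.065     ]
(array([ 0.56096569, -0.35479451,  0.0561449 ]), np.float64(0.0013532347310714218))
```

View pics/S2c.png

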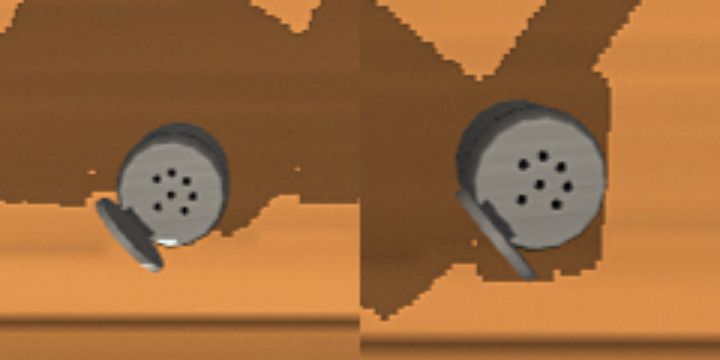

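```bash
cat > w5.py <<'E'
from det import *
print(tri([(load('H')[0],(237,144.7)),(load('S2')[0],(308,135.3))]))
s=(.558,-.354); m2=(.6522,-.1536); m1=(.6787,.075); b=(.5125,.4701)
y=np.radians(40)
over(s,.15,y); to(s,.08,.2); to(s,.042,.06); rep('at'); gripper_close(); rep('closed')
w=state()['grip_width']*93
if not 35<w<50: raise SystemExit
to(s,.16,.2); rep('up')
over(m2,.16,y); to(m2,.095,.2); to(m2,.0742,.05); rep('down'); hold(.1); let_go(); hold(.1); to(m2,.20,.25)
y=np.radians(90)
over((.45,.25),.36,y); over(b,.30,y); to(b,.21,.2); to(b,.176,.06); rep('at b'); gripper_close(); rep('closed')
w=state()['grip_width']*93
if not 18<w<32: raise SystemExit
to(b,.36,.25); rep('up'); shot('side','bs')
over(m1,.36,y); to(m1,.23,.2); to(m1,.2082,.05); rep('down'); hold(.2); let_go(); hold(.2); to(m1,.33,.2)
over((.60,-.03),.34,np.radians(90));hold(.2);shot('wrist','K');shot('side','sK');rep()
E
python3 w5.py
```

```text
(array([ 0.5587914 , -0.35407472,  0.06439457]), np.float64(6.695530400153283e-05))
at t 65.9 tcp [ 0.5582 -0.3541  0.0157] w mm 93.0 ff 0.0 F [-0.3  0.1  0.4]
closed t 66.7 tcp [ 0.558  -0.354   0.0155] w mm 43.3 ff 30.0 F [-0.  -0.5  0.1]
up t 67.5 tcp [ 0.5574 -0.3536  0.1322] w mm 43.5 ff 30.0 F [ 0.2  0.3 -1.1]
down t 69.4 tcp [ 0.6522 -0.1536  0.0477] w mm 43.1 ff 30.0 F [-0.1  0.4 -0.5]
at b t 75.2 tcp [0.5126 0.4702 0.1496] w mm 93.2 ff 0.0 F [0.1 0.  0.6]
closed t 76.3 tcp [0.5125 0.4701 0.1495] w mm 26.6 ff 30.0 F [ 0.2 -0.2  0.7]
up t 77.2 tcp [0.5121 0.4698 0.3316] w mm 26.7 ff 30.0 F [ 0.2  0.3 -2.4]
down t 80.2 tcp [0.6786 0.075  0.1816] w mm 26.7 ff 30.0 F [ 0.4  0.2 -2.1]
 t 83.4 tcp [ 0.6003 -0.0293  0.313 ] w mm 93.2 ff 0.0 F [-0.5 -0.5 -0.3]
```

View pics/K.png

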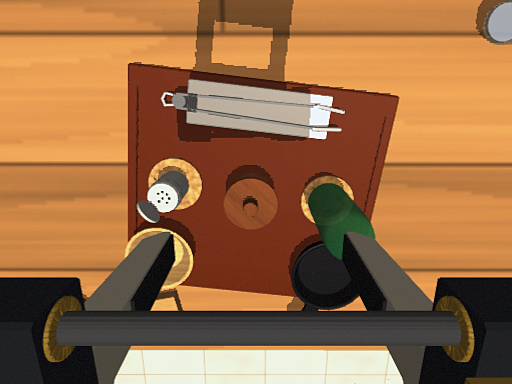

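Run:
```python
from tong import *
goto([.46,.20,.36],down(np.pi/2));hold(.3);shot('top','top3');shot('wrist','K2')
p,im=load('K')
for k,X in dict(salt=[.6522,-.1536,.096],lid=[.6655,-.0393,.082],knob=[.6655,-.0393,.103]).items():print(k,proj(p,X).round(1))
c,s,h=blob(im,(215,168,70,70),(8,150,60),(12,255,255));print('lid px',c,s,plane(p,c,.081))
tongs('K',(158,80,190,62),.045)
for n,win in(('top3',(240,110,50,60)),):
    q,i=load(n); c,s,_=blob(i,win,(55,90,110),(80,255,255));print('lip top',c,s,plane(q,c,.251),'expected',proj(q,[.6787,.075,.251]))
for n in('top0','top3'):
    q,i=(load(n));c,s,_=blob(i,(245,90,45,45),(0,0,0),(180,255,50));print(n,'dark',c,s)
o=np.hstack([load('top3')[1][90:220,230:380],load('top0')[1][90:220,230:380]]);cv2.imwrite('pics/fin.png',cv2.resize(o,(800,347)))
rep()
```

```text
salt [162.4 197.3]
lid [250.5 203.5]
knob [250.2 208.9]
lid px [248.74901199 204.14348221] (82.4, 108.5, 96.2) [ 0.66670422 -0.04175775  0.081     ]
K origin (np.float64(0.5432), np.float64(-0.0292)) deg 83.39 len 0.2492 endpx [160.  98.  98.  98.] [344.  111.5 110.  113. ]
lip top [271.19627762 127.74799538] (10.3, 10.8, 30.1) [0.67797029 0.0756411  0.251     ] expected [271.43841896 127.48080803]
top0 dark [268.08833885 110.57023048] (35.1, 44.5, 26.5)
top3 dark [267.88734245 111.49017525] (35.1, 46.3, 11.0)
 t 84.8 tcp [0.4602 0.1997 0.3598] w mm 92.9 ff 0.0 F [-0.4  1.5  0.4]
```

View pics/fin.png

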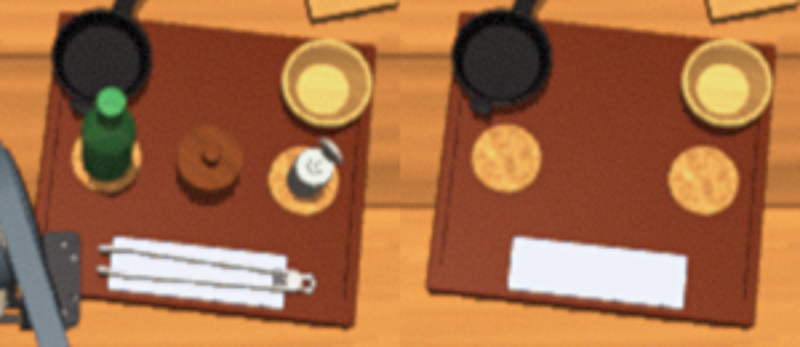

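Everything sits within a few millimetres of its target, and the dish and bowl have not moved. I'm handing in.

```bash
python3 -c "
from cell import *
print(hand_in())"
```

```text
the job is handed in; nothing more can be done
None
```

The job is handed in: final pictures put the bottle, salt, cup with lid and tongs within about 3 mm of their targets, with the dish unmoved; the tumbler still stands, though I didn't measure its position at the end.

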